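# Load a stoppered culture tube into the tube spinner

### The job

Take the culture tube with the domed rubber stopper out of the slanted rack and set it in the tube spinner, round bottom in the motor head's cup and stopper towards the tailstock. Then slide the tailstock up until its spring-loaded cup is pushed part of the way in, so that the tube hangs straight between the two cups, clear of its rests; it is glass, so do not force it hard onto the spring's stop. Leave the other tube and the things around where they are.

Things in the scene. Friction and masses are not known exactly. Their poses are not given: they have to be found in the camera images.
- tube: Glass culture tube with a dark rubber stopper, 25 mm diameter, 60 to 120 g. Origin on its axis, local +x along the axis to the stopper; round bottom ends at x = -70 mm, glass mouth at +60. At first it lies in one of the rack's two places, 32 degrees up, stopper high. Grasp it on the glass between x = -35 and +10 mm, lift it out square to its axis
- tube_round (a point): centre of the tube's hemispherical bottom (radius 12.5 mm): on the tube's axis, 57.5 mm from its origin on the bottom side
- tube_mouth (a point): centre of the glass mouth, on the tube's axis. Beyond it the stopper: skirt 27 mm wide, then a dome of radius 12 mm whose tip is 20 to 32 mm beyond the mouth: how far it sticks out differs each time, is not measured, and does not change under the forces of this job
- rack: Steel slant rack, fixed, base 170 x 170 mm, origin under its middle, +x the way the tubes rise. Two places at y = +40 and -40 mm; a tube's origin lies at x = 0, z = 85 mm. Each place has two open vee saddles under the glass, 45 mm below and 42 mm above the tube's origin along it, and a 30 mm square stop plate at the tube's bottom
- capped_tube: The other tube in the rack, to be left alone: same glass (25 mm, bottom at x = -70 mm, glass to +52 mm), but with a flat cylindrical cap 33 mm wide and 22 mm long instead of the dome. Axes as for the tube
- spinner: Tube spinner, fixed, metal bed 460 x 110 x 20 mm. Origin on the table under where the tube's origin comes when seated; local +x is the spinning axis (90 mm above the table), from tailstock to motor head. Head: white block 85 x 95 mm, 140 mm tall, face at x = +100 mm, fixed conical cup before it. Two vee rests for the glass, 8 mm wide, at x = +22 and -50 mm
- rest_spot (a point): where the tube's origin can be laid in the two vee rests, clear of both cups (5 mm to spare along the axis either way): 86 mm above the table, 4 mm below the spinning axis, 28 mm short of the seated place. The rests then lie under the tube at x = +22 and -50 mm of its own. Pushed by the tailstock it slides into the head cup, and the cones lift it 4 mm
- head_seat (a point): where the centre of the tube's round bottom comes when seated in the head cup: on the spinning axis, 57.5 mm from the spinner's origin. The cup (cone, 30 degrees to its axis, mouth 36 mm wide) begins 6 mm before this point. Axes as spinner
- tail: Tailstock: grey block 50 x 80 mm, top 115 mm above the table, sliding along the spinner's x, held where it is left by 12 N of dry friction. Origin on the bed, 20 mm above the table, under the cup; it starts at spinner x = -170 to -140 mm and slides to -55 mm. Axes as the spinner's
- tail_cup (a point): where the stopper dome's centre sits in the tailstock cup before its spring gives, 90 mm above the table; moves with the block. Cup: cone, mouth 36 mm wide, 6 mm ahead of this point, on a sprung shaft out of the block. It starts to give at 3 N and takes 9 N when 10 mm in, at its stop
- tail_grip (a point): middle of the upright black fin on top of the tailstock block, 62 mm behind its cup and 135 mm above the table: 14 mm thick along the slide, 40 mm across, 40 mm tall. Push it from behind towards the head, or pinch it
- jar: open glass jar, 70 mm wide, 85 mm tall, origin at its foot; leave it alone
- dishes: stack of five dishes, 90 mm wide, 65 mm tall, origin at its foot; leave it alone
- burner: small bench burner, 80 mm foot, 140 mm tall, origin at its foot; leave it alone
Not all that is in view belongs to the job. What is shaped like the tube but pink is not meant.

How it is judged:
At the end, for the whole second after the job is handed in: The tube is at rest between the two cups: the centre of its round bottom within 3 mm of head_seat, its axis parallel to the spinner's within 0.02 rad (so it is off its rests), and the sprung tailstock cup pressing on the stopper with more than 3.3 N (spring pushed in) (distance between tube_round and head_seat below 0.003 m and angle between the x axis of tube and the x axis of spinner, either way round below 0.02 rad and contact force between tube and tail above 3.3 N and linear speed of tube below 0.01 m/s); the robot touches nothing.
It fails at once if the glass tube is squeezed by the tailstock with more than 15 N (spring driven hard onto its stop) (contact force between tube and tail above 15 N).
It fails at once if the other tube is disturbed (moved more than 15 mm) (distance of capped_tube from where it was at the start of the episode above 0.015 m).
It fails at once if the jar, the dishes or the burner is moved more than 20 mm (distance of any of jar, dishes, burner from where it was at the start of the episode above 0.02 m).
It also fails if it takes over 62 s, if anything falls off the work surface, if the arm or the gripper's body presses on something with over 40 N, if the wrist force passes 120 N, or if a joint passes its speed limit or range.

### The arm

A 7-joint arm with a two-finger parallel gripper is mounted at the origin on the work surface. World frame = base frame: x ahead of the robot, y to its left, z up, the work surface at z = 0. Lengths are in m, angles in rad, forces in N, time in s.
With the tool pointing down it reaches from about 0.35 to 0.9 m from the base axis. Payload 8.1 kg.
Tool frame: the origin (TCP) lies at the very end of the fingers, on their centre line; the grasp point (between the pads) lies 19 mm behind it; z points along the fingers, y is the line along which they close (so a half turn about z gives the same grasp; the last joint's range is limited). The gripper opens to 92 mm and grips with 3 to 60 N. Pads are 19 mm wide; open, the fingers measure 130 mm over their backs; the gripper's body (75 mm by 190 mm) begins 47 mm behind the grasp point.
Start: joints at [1.158, 0.434, 0.025, 1.573, -0.012, 1.134, -0.075], TCP at [0.191, -0.595, 0.227] pointing down, gripper open.
Joint ranges: [-2.62, 2.62], [-0.44, 2.09], [-1.27, 1.32], [0.08, 2.57], [-1.32, 4.46], [0.12, 2], [-2.74, 2.74]. Speed limits (rad/s): [2.22, 2.22, 3.01, 3.01, 3.14, 3.14, 3.14].

### API

Orientations are given as a rotation vector (axis times angle).
In Python, from cell import observe, get_image, sign_off, find_in, trace, place_of gives the robot as it stands. The module is installed in compiled form; this text tells all that it offers.
- The arm moves only by the shell command python3 -m handwheel 'ROWS' [OPENING] [FORCE]. ROWS is JSON, a list of rows, each a list of 6 numbers: the shift along the tool's x, y, z each as a share of 0.02 m, from -1 to 1, then the turn, a rotation vector about the tool's x, y, z each as a share of 4 degrees, from -1 to 1. A call has 1 to 8 rows; each row shifts and turns the commanded pose from where the row before left it, along the tool's axes as they then stand; what a row does not reach is not made up. A row lasts 1/12 s, in which the tool goes at most 41.7 mm and 7.16 degrees, less where a joint would pass 70% of its speed; a pose out of reach is approached as far as the arm can. A call with a number of a shift or a turn outside -1 to 1 is refused whole. A call with a gripper value outside its range is refused whole. OPENING is the opening, from 0 (shut) to 1 (fully open), set as the call begins (- or left out, the last holds). The fingers move at their own pace and stop on an object; FORCE is the grip in N (left out, the last holds). Time passes only in rows, so rows that do not move let the fingers close. It gives the time, the measured TCP pose, the force, the opening and the grip force at its end, in the units of the state.
- observe(): the state, without advancing time (a new reading comes with each control period).
- get_image(name): name is "scene" or "top" or "wrist"; returns a dict with "image" (400x640x3 uint8, red, green, blue), "fx", "fy", "cx", "cy" (pixels), "position" and "orientation" of the camera in the world. Camera axes: x right, y down, z forward; pixel columns grow to the right and rows downward; lengths in m; the calibration is good to about 2 mm. A picture is of the moment at which its call begins. There is no depth.
- sign_off(): hands the job in; it is judged then, once.
Trained networks look in the newest picture that a camera, given by its name, has taken for a name from the list of things; names that differ only in an ending like _2 or _b are one class to them, and where a whole thing is asked for, a point or a joint stands for the part that bears it (a point fixed in the world has none). Each returns a list of dicts, best first, with "score" (0 to 1); they miss things now and then, are a little off and sometimes report something else, mostly with a low value. They report only what shows in the picture. A call takes as long as a camera call. They do not tell look-alikes from the thing itself.
- find_in(label, camera): "rect" ([centre column, centre row, width, height] as shares, 0 to 1, of the picture: columns of its width, rows of its height, round what is visible of it).
- trace(label, camera): "region" (400x640 bool, what is visible of it) and "rect" ([centre column, centre row, width, height] as shares, 0 to 1, of the picture: columns of its width, rows of its height, round what is visible of it).
- place_of(label, camera): "point" ([column, row] as shares, 0 to 1, of the picture: columns of its width, rows of its height: a listed point, or the origin of a listed thing).
The state is a dict: "clock": time; "joints": joint angles; "dq": joint speeds; "joint_efforts": joint torques, N m; "position": TCP position; "ee_rot": TCP orientation; "force": force on the tool from outside, world axes, zero at the start; "ft_torque": the same for the moment, N m; "width": opening from 0.0 (shut) to 1.0 (fully open); "gripper_force": force on a finger pad.
Only numpy, scipy, OpenCV 4.12 (cv2) and the standard library are available. Lean on these libraries where they do the work, as an engineer would, in place of code of your own. Each camera call takes 0.05 s, during which the arm holds its last target. There are 200 camera calls.

## Working session

There is one attempt and no reset: what is moved stays moved. The work goes in short steps, Python scripts to look and compute and a shell command to move; the robot and the scene stay as the last step left them, time stands still between calls to the robot, and variables do not carry over. Pictures are saved under pics/ and viewed, at most 10 in all, crops included, and the job is handed in when it is done.

```bash
mkdir -p pics; cat > h.py <<'E'
import numpy as np, cv2
from scipy.spatial.transform import Rotation as R
from cell import observe,get_image,find_in,trace,place_of,sign_off
def cam(n):
    d=get_image(n); return d
def rot(o):
    o=np.array(o); 
    return o if o.shape==(3,3) else (R.from_rotvec(o).as_matrix() if o.size==3 else R.from_quat(o).as_matrix())
def ray(d,px):
    v=np.array([(px[0]-d['cx'])/d['fx'],(px[1]-d['cy'])/d['fy'],1.]); return np.array(d['position']),rot(d['orientation'])@v
def atz(d,px,z):
    p,v=ray(d,px); return p+v*(z-p[2])/v[2]
def tri(obs):
    A=np.zeros((3,3));b=np.zeros(3)
    for d,px in obs:
        p,v=ray(d,px);v=v/np.linalg.norm(v);M=np.eye(3)-np.outer(v,v);A+=M;b+=M@p
    x=np.linalg.solve(A,b); 
    return x,[np.linalg.norm(np.cross(x-ray(d,q)[0],ray(d,q)[1]/np.linalg.norm(ray(d,q)[1]))) for d,q in obs]
def proj(d,X):
    c=rot(d['orientation']).T@(np.array(X)-d['position']); return np.array([d['fx']*c[0]/c[2]+d['cx'],d['fy']*c[1]/c[2]+d['cy']])
E
python3 - <<'E'
from h import *
s=observe();print(s)
D={n:cam(n) for n in('scene','top')}
for n,d in D.items():
    cv2.imwrite(f'pics/{n}0.png',d['image'][:,:,::-1]); print(n,{k:v for k,v in d.items() if k!='image'})
    for l in ['tube','tube_round','tube_mouth','rack','capped_tube','spinner','rest_spot','head_seat','tail','tail_cup','tail_grip','jar','dishes','burner']:
        print(n,l,[(np.round(np.array(r['point'])*[640,400],1).tolist(),round(r['score'],2)) for r in place_of(l,n)][:4])
E
```

```text
{'clock': 0.0, 'joints': array([ 1.15840285,  0.43521608,  0.02495643,  1.57409319, -0.01161179,
        1.13396016, -0.07510093]), 'dq': array([ 0.00044378, -0.00014176, -0.00155489, -0.0010097 ,  0.00028183,
        0.00057156,  0.00180889]), 'joint_efforts': array([-6.68617868e-04, -6.67864108e+01,  9.84579697e-01, -3.14465153e+01,
       -6.05112151e-02,  4.29167098e-02,  1.60923250e-04]), 'position': array([ 0.19034649, -0.59478724,  0.22595056]), 'ee_rot': array([-3.10252249e+00, -4.84354875e-01,  5.59031089e-04]), 'force': array([-1.28936899,  0.42036048, -0.18301963]), 'ft_torque': array([-0.02478872, -0.00342576,  0.02950265]), 'gripper_force': 0.0, 'width': 1.000919272667589}
scene {'fx': 461.685765892145, 'fy': 461.685765892145, 'cx': 323.53994961480885, 'cy': 199.53471763211917, 'position': array([ 1.52233328, -0.88528843,  1.00476109]), 'orientation': array([-2.0104731 , -0.99658687,  0.48039232])}
scene tube [([198.4, 276.2], 0.85), ([355.6, 189.6], 0.66), ([269.4, 224.5], 0.42)]
scene tube_round [([195.7, 263.3], 0.87), ([274.6, 222.3], 0.51), ([368.0, 255.1], 0.27)]
s
[... 800 characters left out ...]
'orientation': array([-2.13743516,  2.1853985 , -0.13641003])}
top tube [([465.5, 215.2], 0.66), ([380.5, 221.1], 0.64)]
top tube_round [([365.9, 236.9], 0.79)]
top tube_mouth [([467.2, 199.7], 0.81), ([395.6, 204.9], 0.67)]
top rack [([381.8, 236.8], 0.97)]
top capped_tube [([400.8, 245.6], 0.86)]
top spinner [([205.2, 233.7], 0.71), ([256.5, 224.6], 0.65)]
top rest_spot [([209.2, 227.0], 0.55), ([400.0, 244.7], 0.5)]
top head_seat [([175.7, 241.8], 0.65)]
top tail [([260.0, 222.9], 0.91)]
top tail_cup [([258.0, 220.5], 0.73)]
top tail_grip [([275.7, 210.9], 0.95)]
top jar [([300.4, 151.5], 0.6)]
top dishes [([370.7, 157.4], 0.88)]
top burner [([230.3, 165.1], 0.79), ([384.8, 235.9], 0.59)]
```

View pics/top0.png

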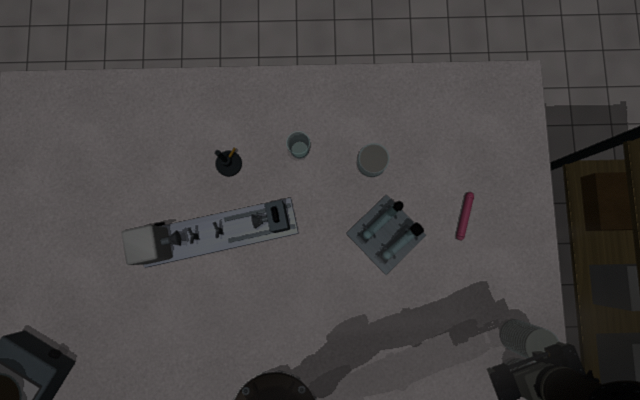

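View pics/scene0.png

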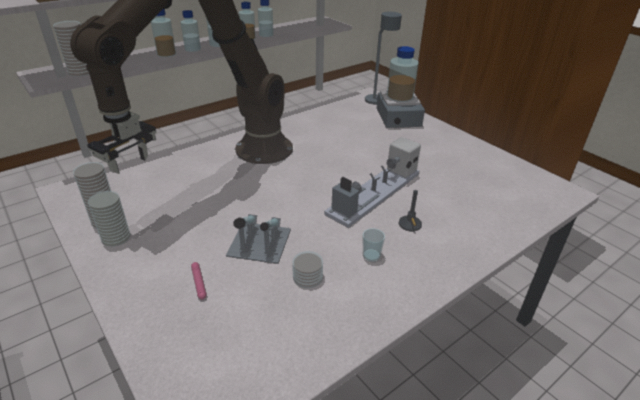

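The top picture shows the spinner from (125,245) to (298,215), with the head on the left and the tailstock on the right. The rack is at (385,235) with two tubes.

There are three candidates in the top view:
- **(382,221):** small head at (398,206). It looks like the domed tube.
- **(402,245):** wider head at (417,229). It looks like the capped tube.
- **(465,215):** pink, so it is the decoy.

I'll confirm with a crop.

```bash
python3 - <<'E'
from h import *
t=cv2.imread('pics/top0.png')[180:285,335:435];s=cv2.imread('pics/scene0.png')[205:265,220:300]
t=cv2.resize(t,(400,420),interpolation=3);s=cv2.resize(s,(400,420),interpolation=3)
cv2.imwrite('pics/crop1.png',cv2.convertScaleAbs(np.hstack([t,s]),alpha=1.8))
E
```

```text
(no output)
```

View pics/crop1.png

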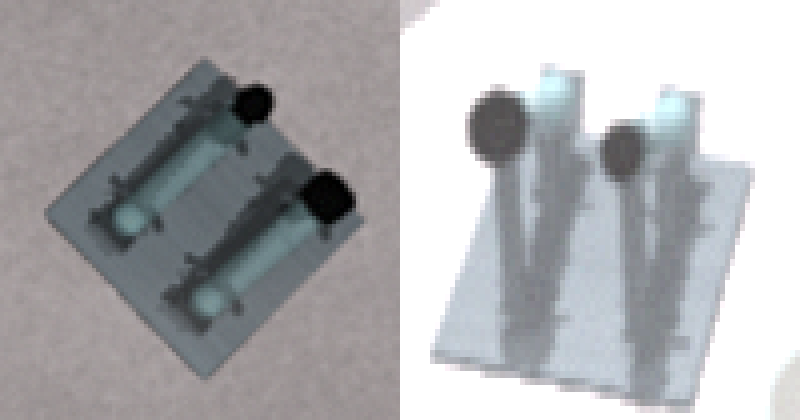

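The crop shows a small round stopper on the upper-left tube (top view 382,221; scene view right, about 265,226). The lower-right tube has a wider, squared cap. The domed tube is therefore the one at top (382,221).

```bash
python3 - <<'E'
from h import *
S=cam('scene');T=cam('top')
c=[np.array([335+x/4,180+y/4]) for x,y in [(45,213),(205,60),(362,220),(205,380)]]
P=[atz(T,q,0.006) for q in c];print('rack corners',np.round(P,3));
cen=np.mean(P,0);u=(P[1]+P[2]-P[0]-P[3]);u/=np.linalg.norm(u);print('rack',cen,np.degrees(np.arctan2(u[1],u[0])),np.linalg.norm(P[0]-P[1]),np.linalg.norm(P[1]-P[2]))
for n,d in (('scene',S),('top',T)):
  for l in ('spinner','tail','rack'):
    for r in trace(l,n)[:1]:
      m=r['region'].astype(np.uint8);k=cv2.findContours(m,0,2)[0];k=max(k,key=cv2.contourArea);print(n,l,cv2.boxPoints(cv2.minAreaRect(k)).round(1).tolist())
def pt(l,n,i=0):return np.array(place_of(l,n)[i]['point'])*[640,400]
for l in('head_seat','tail_cup','tail_grip','rest_spot','spinner','tail','rack','jar','dishes','burner'):
  a,b=pt(l,'scene'),pt(l,'top');print(l,a.round(),b.round(),*[np.round(v,4) for v in tri([(S,a),(T,b)])])
# rack-model predictions
th=np.arctan2(u[1],u[0])
for y in(.04,-.04):
  o=cen+R.from_euler('z',th).apply([0,y,0]);o[2]=.085;ax=R.from_euler('z',th).apply([np.cos(.5585),0,np.sin(.5585)])
  print(y,o,'round px',proj(T,o-.0575*ax),proj(S,o-.0575*ax),'mouth',proj(T,o+.06*ax),proj(S,o+.06*ax))
E
```

```text
rack corners [[ 0.514 -0.22   0.006]
 [ 0.626 -0.344  0.006]
 [ 0.503 -0.456  0.006]
 [ 0.388 -0.334  0.006]]
rack [ 0.50772528 -0.33819347  0.006     ] -47.22417439323748 0.16709487660782463 0.16614413827261695
scene spinner [[314.0, 198.3000030517578], [407.3999938964844, 128.1999969482422], [433.6000061035156, 163.10000610351562], [340.1000061035156, 233.1999969482422]]
scene tail [[326.8999938964844, 212.0], [334.70001220703125, 175.0], [362.8999938964844, 181.0], [355.1000061035156, 217.89999389648438]]
scene rack [[225.5, 257.1000061035156], [231.10000610351562, 212.0], [291.20001220703125, 219.5], [285.6000061035156, 264.6000061035156]]
top spinner [[119.80000305175781, 230.0], [290.3999938964844, 196.8000030517578], [298.1000061035156, 236.3000030517578], [127.5, 269.6000061035156]]
top tail [[248.1999969482422, 206.1999969482422], [283.79998779296875, 198.3000030517578], [290.6000061035156, 228.89999389648438], [255.0, 236.8000030517578]]
top rack [[344.5, 233.5], [385.5, 192.5], [426.5, 233.5], [385.5, 274.5]]
head_seat [394. 168.] [178. 239.] [0.5079 0.2653 0.0609] [0.004 
[... 318 characters left out ...]
 [397. 202.] [ 0.6656 -0.2453  0.229 ] [0.1257 0.1257]
rack [259. 242.] [388. 235.] [ 5.089e-01 -3.414e-01 -4.000e-04] [0.0038 0.0038]
jar [370. 255.] [299. 150.] [ 7.713e-01 -8.490e-02 -1.000e-04] [0.0025 0.0025]
dishes [313. 277.] [369. 161.] [ 0.7345 -0.2935 -0.0035] [0.0039 0.0039]
burner [412. 227.] [232. 161.] [ 0.7463  0.129  -0.0115] [0.0048 0.0048]
0.04 [ 0.53708594 -0.31102821  0.085     ] round px [366.71591668 235.33492792] [273.77094818 220.96476899] mouth [395.06111452 208.87872539] [264.6717683  225.21233076]
-0.04 [ 0.47836462 -0.36535874  0.085     ] round px [386.53998233 255.60890386] [250.109972   218.10217332] mouth [415.99294966 229.95427896] [239.111897   222.08356949]
```

```bash
cat >> h.py <<'E'
from scipy.linalg import logm,expm
def toolR(z,ycl):
    z=np.array(z)/np.linalg.norm(z);y=np.array(ycl)-np.dot(ycl,z)*z;y/=np.linalg.norm(y);return np.column_stack([np.cross(y,z),y,z])
def plan(gp,Rt,back=0,N=None,depth=.019):
    "grasp point target gp, tool rot Rt; back = standoff; prints constant row to repeat N times"
    s=observe();A=np.eye(4);A[:3,:3]=rot(s['ee_rot']);A[:3,3]=s['position']
    best=None
    for f in (np.eye(3),np.diag([-1,-1,1])):
        B=np.eye(4);B[:3,:3]=Rt@f;B[:3,3]=np.array(gp)+Rt[:,2]*(depth-back)
        a=np.linalg.norm(R.from_matrix(A[:3,:3].T@B[:3,:3]).as_rotvec())
        if best is None or a<best[0]:best=(a,B)
    B=best[1];L=np.real(logm(np.linalg.inv(A)@B))
    for n in ([N] if N else range(1,200)):
        T=expm(L/n);r=np.r_[T[:3,3]/.02,np.degrees(R.from_matrix(T[:3,:3]).as_rotvec())/4]
        if N or np.abs(r).max()<=.95:break
    print('N',n,'row',r.round(3).tolist(),'target TCP',B[:3,3].round(4),'now',s['position'].round(4),'J',s['joints'].round(2),'t',round(s['clock'],2),'F',s['force'].round(1),'w',round(s['width'],3))
def ang(a,tilt=0):
    "tube azimuth deg, tilt deg -> axis, tool rot"
    a,t=np.radians([a,tilt]);u=np.array([np.cos(a),np.sin(a),0]);ax=u*np.cos(t)+[0,0,np.sin(t)]
    return ax,toolR(u*np.sin(t)-[0,0,np.cos(t)],[-u[1],u[0],0])
E
python3 - <<'E'
from h import *
ax,Rt=ang(-47.2,32);o=np.array([.537,-.311,.085])
plan(o-.014*ax,Rt,back=.13)
print(rot(observe()['ee_rot']).round(3))
E
```

```text
N 23 row [0.458, -0.918, 0.199, -0.197, 0.309, 0.687] target TCP [ 0.489  -0.2591  0.1717] now [ 0.1905 -0.5953  0.2267] J [ 1.16  0.43  0.03  1.57 -0.01  1.13 -0.08] t 2.9 F [-0.6  0.2  0.3] w 1.002
[[ 0.952  0.305  0.   ]
 [ 0.305 -0.952 -0.   ]
 [ 0.     0.    -1.   ]]
```

```bash
r='[0.458,-0.918,0.199,-0.197,0.309,0.687]'
python3 -m handwheel '[[0.458,-0.918,0.15,-0.197,0.309,0.687],[0.458,-0.918,0.15,-0.197,0.309,0.687],[0.458,-0.918,0.15,-0.197,0.309,0.687],[0.458,-0.918,0.15,-0.197,0.309,0.687],[0.458,-0.918,0.15,-0.197,0.309,0.687],[0.458,-0.918,0.15,-0.197,0.309,0.687],[0.458,-0.918,0.15,-0.197,0.309,0.687],[0.458,-0.918,0.15,-0.197,0.309,0.687]]' 0.6 20
python3 -m handwheel '[[0.458,-0.918,0.15,-0.197,0.309,0.687],[0.458,-0.918,0.15,-0.197,0.309,0.687],[0.458,-0.918,0.15,-0.197,0.309,0.687],[0.458,-0.918,0.15,-0.197,0.309,0.687],[0.458,-0.918,0.15,-0.197,0.309,0.687],[0.458,-0.918,0.15,-0.197,0.309,0.687],[0.458,-0.918,0.15,-0.197,0.309,0.687],[0.458,-0.918,0.15,-0.197,0.309,0.687]]'
python3 -m handwheel '[[0.458,-0.918,0.199,-0.197,0.309,0.687],[0.458,-0.918,0.199,-0.197,0.309,0.687],[0.458,-0.918,0.199,-0.197,0.309,0.687],[0.458,-0.918,0.199,-0.197,0.309,0.687],[0.458,-0.918,0.199,-0.197,0.309,0.687],[0.458,-0.918,0.199,-0.197,0.309,0.687],[0.458,-0.918,0.199,-0.197,0.309,0.687],[0,0,0,0,0,0]]'
python3 - <<'E'
from h import *
ax,Rt=ang(-47.2,32);o=np.array([.537,-.311,.085])
plan(o-.014*ax,Rt,back=.13)
d=cam('wrist');cv2.imwrite('pics/w1.png',d['image'][:,:,::-1]);print({k:v for k,v in d.items() if k!='image'})
for x in(-.07,-.0575,0,.06,.085):print(x,proj(d,o+x*ax))
for l in('tube','tube_round','tube_mouth','rack'):
  print(l,[(np.round(np.array(r['point'])*[640,400],1).tolist(),round(r['score'],2)) for r in place_of(l,'wrist')][:3])
E
```

```text
clock: 3.57
position: [0.244, -0.4404, 0.2031]
ee_rot: [3.044, -0.119, 0.287]
force: [-0.3, 0.4, -0.0]
width: 0.6
gripper_force: 0.0
clock: 4.23
position: [0.3545, -0.3201, 0.189]
ee_rot: [2.853, -0.68, 0.544]
force: [-1.2, -0.1, 0.4]
width: 0.6
gripper_force: 0.0
clock: 4.9
position: [0.4527, -0.2679, 0.1845]
ee_rot: [2.669, -1.01, 0.686]
force: [0.2, 0.1, 1.2]
width: 0.603
gripper_force: 0.0
N 2 row [0.29, -0.788, 0.519, -0.173, 0.314, 0.674] target TCP [ 0.489  -0.2591  0.1717] now [ 0.4527 -0.2679  0.1845] J [ 0.23  0.11  0.03  2.3   0.75  0.36 -2.69] t 4.9 F [0.2 0.1 1.2] w 0.603
{'fx': 306.4695382353201, 'fy': 306.4695382353201, 'cx': 323.95444447006344, 'cy': 197.87185652034816, 'position': array([ 0.44564463, -0.25705636,  0.36082003]), 'orientation': array([-1.25103028,  2.79047695, -0.33083141])}
-0.07 [289.78464515 222.6292915 ]
-0.0575 [290.48653349 211.34138134]
0 [293.96902189 155.33529861]
0.06 [298.11705746  88.6257518 ]
0.085 [300.02779112  57.89694672]
tube [([436.9, 47.2], 0.7), ([290.4, 157.2], 0.65)]
tube_round [([464.5, 80.7], 0.8), ([287.1, 213.0], 0.64), ([294.3, 156.6], 0.48)]
tube_mouth [([295.4, 85.7], 0.94), ([27.1, 157.3], 0.68), ([419.9, 8.2], 0.56)]
rack [([326.2, 186.0], 0.78)]
```

View pics/w1.png

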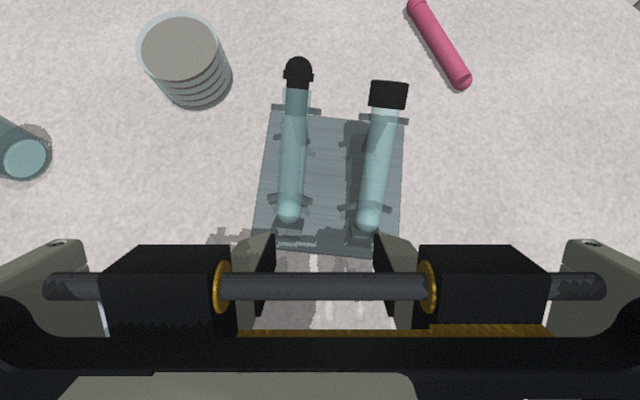

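The wrist picture shows the domed tube on the left, with its bottom at (288,213) and dome at (298,70). The capped tube is on the right with its cap at (388,93). Joint 7 is near its limit, so I'll turn the tool a half turn, which gives the same grasp.

```bash
python3 -m handwheel '[[0,0,-0.5,0,0,-1],[0,0,-0.5,0,0,-1],[0,0,-0.5,0,0,-1],[0,0,-0.5,0,0,-1],[0,0,0,0,0,-1],[0,0,0,0,0,-1],[0,0,0,0,0,-1],[0,0,0,0,0,-1]]' | head -3
for i in 1 2 3 4; do python3 -m handwheel '[[0,0,0,0,0,-1],[0,0,0,0,0,-1],[0,0,0,0,0,-1],[0,0,0,0,0,-1],[0,0,0,0,0,-1],[0,0,0,0,0,-1],[0,0,0,0,0,-1],[0,0,0,0,0,-1]]' | head -3; done
python3 -m handwheel '[[0,0,0,0,0,-1],[0,0,0,0,0,-1],[0,0,0,0,0,-1],[0,0,0,0,0,0]]' | head -3
python3 - <<'E'
from h import *
ax,Rt=ang(-47.2,32);o=np.array([.537,-.311,.085])
plan(o-.014*ax,Rt,back=.12)
E
```

```text
clock: 5.82
position: [0.4329, -0.26, 0.2192]
ee_rot: [2.747, -0.237, 0.548]
clock: 6.48
position: [0.4329, -0.26, 0.2191]
ee_rot: [2.638, 0.516, 0.387]
clock: 7.15
position: [0.4329, -0.26, 0.2191]
ee_rot: [2.356, 1.204, 0.207]
clock: 7.82
position: [0.4329, -0.2599, 0.2191]
ee_rot: [1.921, 1.796, 0.017]
clock: 8.48
position: [0.4329, -0.26, 0.2191]
ee_rot: [1.357, 2.265, -0.174]
clock: 8.82
position: [0.433, -0.2598, 0.219]
ee_rot: [1.118, 2.405, -0.244]
N 4 row [-0.094, 0.515, 0.877, 0.048, -0.169, -0.181] target TCP [ 0.4926 -0.263   0.1632] now [ 0.433  -0.2598  0.219 ] J [ 0.35  0.03 -0.11  2.28  0.62  0.46  0.43] t 8.82 F [-0.6 -0.2 -0.3] w 0.604
```

```bash
python3 -m handwheel '[[-0.094,0.515,0.877,0.048,-0.169,-0.181],[-0.094,0.515,0.877,0.048,-0.169,-0.181],[-0.094,0.515,0.877,0.048,-0.169,-0.181],[-0.094,0.515,0.877,0.048,-0.169,-0.181],[0,0,0,0,0,0],[0,0,0,0,0,0]]' | head -3
python3 - <<'E'
from h import *
ax,Rt=ang(-47.2,32);o=np.array([.537,-.311,.085])
plan(o-.014*ax,Rt,back=.12)
d=cam('wrist');cv2.imwrite('pics/w2.png',d['image'][:,:,::-1])
for x in(-.07,-.0575,0,.06,.085):print(x,proj(d,o+x*ax))
for l in('tube','tube_round','tube_mouth'):
  print(l,[(np.round(np.array(r['point'])*[640,400],1).tolist(),round(r['score'],2)) for r in place_of(l,'wrist')][:3])
E
```

```text
clock: 9.32
position: [0.4931, -0.2619, 0.1624]
ee_rot: [1.05, 2.396, -0.298]
N 1 row [-0.042, -0.058, -0.024, 0.0, -0.029, -0.031] target TCP [ 0.4926 -0.263   0.1632] now [ 0.4931 -0.2619  0.1624] J [ 0.23  0.21 -0.06  2.28  1.08  0.39 -0.05] t 9.32 F [-0.6 -0.4 -0.2] w 0.597
-0.07 [324.5495898  135.96964714]
-0.0575 [324.57354687 150.95512682]
0 [324.6758461  214.94472053]
0.06 [324.77048704 274.14394956]
0.085 [324.80676183 296.83433258]
tube [([326.5, 213.6], 0.92)]
tube_round [([325.1, 151.0], 0.65), ([189.7, 242.8], 0.6)]
tube_mouth [([325.5, 273.8], 0.65)]
```

View pics/w2.png

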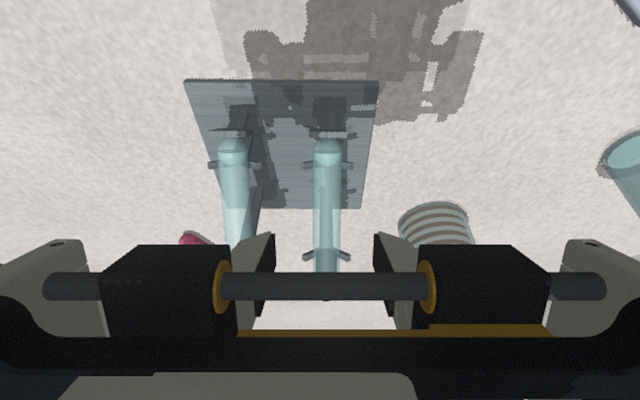

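The wrist picture shows the domed tube centred between the fingers at column 327, with its bottom at (327,151). The capped tube is at column 233. The prediction agrees to about 2 mm, so I'll shift 2 mm and descend.

```bash
python3 - <<'E'
from h import *
ax,Rt=ang(-47.2,32);o=np.array([.5385,-.3096,.085])
plan(o-.014*ax,Rt)
E
```

```text
N 7 row [0.003, 0.005, 0.863, 0.003, 0.002, -0.006] target TCP [ 0.5373 -0.3083  0.0615] now [ 0.4934 -0.262   0.1642] J [ 0.23  0.21 -0.06  2.28  1.08  0.39 -0.05] t 9.52 F [-0.3 -0.2 -0.2] w 0.601
```

```bash
python3 -m handwheel '[[0,0,0.86,0,0,0],[0,0,0.86,0,0,0],[0,0,0.86,0,0,0],[0,0,0.86,0,0,0],[0,0,0.86,0,0,0],[0,0,0.86,0,0,0],[0,0,0.86,0,0,0],[0,0,0,0,0,0]]'
python3 -m handwheel '[[0,0,0,0,0,0],[0,0,0,0,0,0],[0,0,0,0,0,0],[0,0,0,0,0,0],[0,0,0,0,0,0],[0,0,0,0,0,0]]' 0 20
python3 - <<'E'
from h import *
ax,Rt=ang(-47.2,32);o=np.array([.5385,-.3096,.085])
plan(o-.014*ax,Rt)
E
```

```text
clock: 10.18
position: [0.5374, -0.3094, 0.06]
ee_rot: [1.049, 2.394, -0.299]
force: [-0.0, 0.3, -0.4]
width: 0.601
gripper_force: 0.0
clock: 10.68
position: [0.5383, -0.3073, 0.0619]
ee_rot: [1.045, 2.394, -0.296]
force: [-0.3, 2.6, 4.9]
width: 0.262
gripper_force: 20.0
N 1 row [0.013, -0.071, 0.019, 0.048, 0.013, -0.002] target TCP [ 0.5373 -0.3083  0.0615] now [ 0.5383 -0.3073  0.0619] J [ 0.27  0.48 -0.01  2.24  1.8   0.29 -0.73] t 10.68 F [-0.3  2.6  4.9] w 0.262
```

```bash
python3 -m handwheel '[[0,0,-0.5,0,0,0],[0,0,-0.8,0,0,0],[0,0,-1,0,0,0],[0,0,-1,0,0,0],[0,0,-1,0,0,0],[0,0,-1,0,0,0],[0,0,-1,0,0,0],[0,0,0,0,0,0]]'
python3 - <<'E'
from h import *
ax,Rt=ang(-81.1,0);o=np.array([.521,.17,.176])
plan(o-.014*ax,Rt)
plan(o-.014*ax,Rt,N=32)
E
```

```text
clock: 11.35
position: [0.4921, -0.258, 0.1707]
ee_rot: [1.045, 2.392, -0.296]
force: [0.5, -1.1, -0.5]
width: 0.267
gripper_force: 20.0
N 21 row [0.911, 0.535, -0.224, 0.116, 0.37, 0.393] target TCP [0.5188 0.1838 0.157 ] now [ 0.4921 -0.258   0.1707] J [ 0.16  0.19  0.01  2.28  1.03  0.38 -0.  ] t 11.35 F [ 0.5 -1.1 -0.5] w 0.267
N 32 row [0.6, 0.348, -0.145, 0.076, 0.243, 0.258] target TCP [0.5188 0.1838 0.157 ] now [ 0.4921 -0.258   0.1707] J [ 0.16  0.19  0.01  2.28  1.03  0.38 -0.  ] t 11.35 F [ 0.5 -1.1 -0.5] w 0.267
```

```bash
python3 -m handwheel '[[0,0,-1,0,0,0],[0,0,-1,0,0,0],[0,0,-1,0,0,0],[0,0,-1,0,0,0],[0,0,-1,0,0,0],[0,0,0,0,0,0]]' | head -3
python3 - <<'E'
from h import *
ax,Rt=ang(-81.1,0);o=np.array([.521,.17,.25])
plan(o-.014*ax,Rt)
s=observe();A=np.eye(4);A[:3,:3]=rot(s['ee_rot']);A[:3,3]=s['position']
E
```

```text
clock: 11.85
position: [0.4564, -0.2198, 0.2553]
ee_rot: [1.045, 2.391, -0.296]
N 18 row [0.933, 0.666, -0.192, 0.136, 0.433, 0.458] target TCP [0.5188 0.1838 0.231 ] now [ 0.4564 -0.2198  0.2553] J [ 0.16 -0.02 -0.09  2.25  0.69  0.6   0.3 ] t 11.85 F [-0.3 -0.1 -0.8] w 0.265
```

```bash
python3 -m handwheel '[[0.8,0.6,-0.6,0.14,0.43,0.46],[0.8,0.6,-0.6,0.14,0.43,0.46],[0.8,0.6,-0.6,0.14,0.43,0.46],[0.8,0.6,-0.6,0.14,0.43,0.46],[0.8,0.6,-0.5,0.14,0.43,0.46],[0.8,0.6,-0.5,0.14,0.43,0.46],[0.8,0.6,-0.4,0.14,0.43,0.46],[0.8,0.6,-0.4,0.14,0.43,0.46]]' | head -3
python3 - <<'E'
from h import *
ax,Rt=ang(-81.1,0);o=np.array([.521,.17,.25])
plan(o-.014*ax,Rt)
E
```

```text
clock: 12.52
position: [0.4429, -0.0417, 0.2736]
ee_rot: [1.487, 2.432, -0.185]
N 11 row [0.888, 0.654, 0.065, 0.115, 0.394, 0.411] target TCP [0.5188 0.1838 0.231 ] now [ 0.4429 -0.0417  0.2736] J [-0.02  0.02 -0.26  2.05  0.36  1.    0.01] t 12.52 F [ 0.8 -1.2 -1.5] w 0.265
```

```bash
python3 -m handwheel '[[0.888,0.654,0.065,0.115,0.394,0.411],[0.888,0.654,0.065,0.115,0.394,0.411],[0.888,0.654,0.065,0.115,0.394,0.411],[0.888,0.654,0.065,0.115,0.394,0.411],[0.888,0.654,0.065,0.115,0.394,0.411],[0.888,0.654,0.065,0.115,0.394,0.411],[0.888,0.654,0.065,0.115,0.394,0.411],[0.888,0.654,0.065,0.115,0.394,0.411]]' | head -3
python3 -m handwheel '[[0.888,0.654,0.065,0.115,0.394,0.411],[0.888,0.654,0.065,0.115,0.394,0.411],[0.888,0.654,0.065,0.115,0.394,0.411],[0,0,0,0,0,0],[0,0,0,0,0,0]]' | head -3
python3 - <<'E'
from h import *
ax,Rt=ang(-81.1,0);o=np.array([.521,.17,.25])
plan(o-.014*ax,Rt)
D={n:cam(n) for n in('wrist','top','scene')}
d=D['wrist'];cv2.imwrite('pics/w3.png',d['image'][:,:,::-1])
import pickle;pickle.dump(D,open('d3.pkl','wb'))
def f(l,n):print(n,l,[(np.round(np.array(r['point'])*[640,400],1).tolist(),round(r['score'],2)) for r in place_of(l,n)][:3])
for l in('tube_round','tube_mouth','head_seat','tail_cup','tail_grip','rest_spot','spinner'):
  f(l,'wrist')
X=np.array([.521,.17,0]);ux=-ax
for nm,x,z in(('head_seat',.0855,.09),('rest',0,.086),('tailcup100',-.1,.09)):print(nm,proj(d,X+ux*x+[0,0,z]))
E
```

```text
clock: 13.18
position: [0.4917, 0.1236, 0.2365]
ee_rot: [1.89, 2.41, -0.056]
clock: 13.6
position: [0.5186, 0.1833, 0.2301]
ee_rot: [2.04, 2.389, -0.003]
N 1 row [0.025, 0.017, -0.044, -0.013, 0.023, 0.029] target TCP [0.5188 0.1838 0.231 ] now [0.5186 0.1833 0.2301] J [-0.19  0.34 -0.33  1.73  0.12  1.1  -0.4 ] t 13.6 F [-0.2 -0.5 -1.9] w 0.266
wrist tube_round [([323.5, 183.8], 0.75)]
wrist tube_mouth [([473.8, 229.5], 0.68)]
wrist head_seat [([328.6, 109.1], 0.88)]
wrist tail_cup [([335.1, 310.7], 0.72)]
wrist tail_grip []
wrist rest_spot []
wrist spinner [([323.9, 159.4], 0.84)]
head_seat [327.42510101 112.9730676 ]
rest [326.99254268 198.80388691]
tailcup100 [326.62647987 285.80336216]
```

View pics/w3.png

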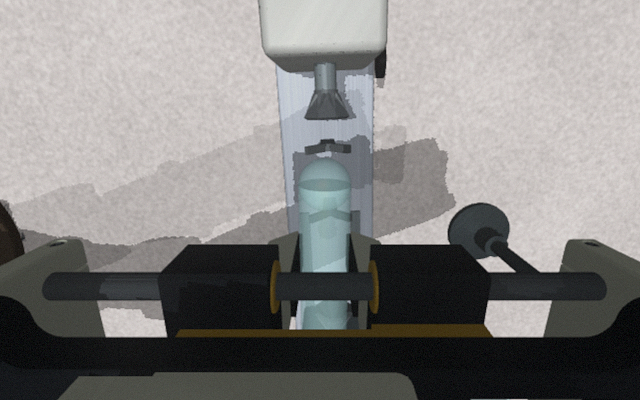

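The wrist picture shows the held tube with its bottom at (324,165). The head cup mouth spans (305–350,118), a vee rest is at (328,147), and the head is at the top. The bed edges run near columns 283 and 373. Next I'll fit the spinner axis from the bed edges.

```bash
python3 - <<'E'
from h import *
import pickle
D=pickle.load(open('d3.pkl','rb'));d=D['wrist'];T=D['top']
def edges(im,rows,axis,lo,hi,th):
    g=im.astype(int);m=(g[:,:,2]-g[:,:,0])
    out=[]
    for r in rows:
        v=(m[r,lo:hi] if axis==0 else m[lo:hi,r]);v=np.convolve(v,np.ones(3)/3,'same')
        k=np.where(v>th)[0]
        if len(k)>2:out.append((r,lo+k[0]-.5,lo+k[-1]+.5))
    return np.array(out)
e=edges(d['image'],range(80,150,7),0,250,400,8);print(e.tolist())
for c in(1,2):
    W=np.array([atz(d,(q[c],q[0]),.02) for q in e]);p=np.polyfit(W[:,1],W[:,0],1);res=W[:,0]-np.polyval(p,W[:,1])
    print('wrist edge x at y=.17:',np.polyval(p,.17),'slope',p[0],'res',np.abs(res).max())
im=cv2.imread('pics/top0.png')[:,:,::-1]
e=edges(im,range(200,262,4),1,190,270,8);print(e.tolist())
for c in(1,2):
    W=np.array([atz(T,(q[0],q[c]),.02) for q in e]);p=np.polyfit(W[:,1],W[:,0],1)
    for _ in range(3):
        r=W[:,0]-np.polyval(p,W[:,1]);k=np.abs(r)<max(.0015,np.median(np.abs(r))*1.5);p=np.polyfit(W[k,1],W[k,0],1)
    print('top edge x at .17',np.polyval(p,.17),p[0],k.sum())
# dark cup columns/rows in wrist
g=d['image'].astype(int).sum(2)/3
print('row117',g[112:124:2,300:356:4].round().astype(int).tolist())
print('col327',g[90:160:2,327].round().astype(int).tolist())
print(atz(d,(328.6,109.1),.09), atz(d,(323.5,183.8),.25),rot(observe()['ee_rot']).round(4))
E
```

```text
[[80.0, 276.5, 372.5], [87.0, 277.5, 372.5], [94.0, 277.5, 372.5], [101.0, 278.5, 372.5], [108.0, 278.5, 372.5], [115.0, 279.5, 372.5], [122.0, 280.5, 372.5], [129.0, 280.5, 372.5], [136.0, 281.5, 372.5], [143.0, 281.5, 372.5]]
wrist edge x at y=.17: 0.4686176683225409 slope -0.20308648654059094 res 0.0005215203835761684
wrist edge x at y=.17: 0.5789990873179712 slope -0.20505510669952684 res 0.0
[[200.0, 218.5, 253.5], [204.0, 217.5, 252.5], [208.0, 216.5, 251.5], [212.0, 215.5, 251.5], [216.0, 214.5, 250.5], [220.0, 213.5, 249.5], [224.0, 212.5, 248.5], [228.0, 211.5, 247.5], [232.0, 211.5, 246.5], [236.0, 210.5, 245.5], [240.0, 209.5, 244.5], [244.0, 208.5, 243.5], [248.0, 207.5, 242.5], [252.0, 206.5, 211.5], [256.0, 205.5, 210.5], [260.0, 204.5, 233.5]]
top edge x at .17 0.5750613037590098 -0.20615091277812164 16
top edge x at .17 0.4707784626589168 -0.20642155693902367 13
row117 [[180, 179, 85, 73, 77, 86, 87, 86, 88, 72, 66, 72, 107, 104], [180, 177, 81, 77, 80, 89, 85, 88, 83, 75, 68, 69, 85, 109], [182, 138, 82, 84, 77, 92, 89, 89, 91, 78, 63, 67, 71, 110], [180, 150, 61, 59, 63, 65, 61, 59, 60, 54, 59, 71, 111, 135], [183, 183, 160, 156, 156, 151, 153, 135, 163, 166, 182, 158, 178, 173], [181, 179, 184, 180, 177, 171, 169, 175, 182, 183, 178, 174, 175, 170]]
col327 [108, 104, 85, 89, 93, 88, 88, 89, 86, 88, 87, 89, 88, 84, 62, 99, 180, 173, 177, 178, 179, 173, 177, 174, 157, 52, 49, 99, 103, 103, 100, 172, 177, 143, 108]
[0.50830167 0.25809474 0.09      ] [0.50906762 0.22575351 0.25      ] [[-1.572e-01  9.876e-01  1.200e-03]
 [ 9.876e-01  1.572e-01  3.000e-04]
 [ 1.000e-04  1.200e-03 -1.000e+00]]
```

```bash
python3 - <<'E'
from h import *
import pickle
D=pickle.load(open('d3.pkl','rb'));d=D['wrist'];T=D['top']
u=np.array([-.2010,.9796,0])
for ry in(.170,.174):
    X=np.array([.5235-.205*(ry-.17),ry,0])
    P=lambda x,z,l=0:proj(d,X+u*(x+.028)+np.array([.9796,.2010,0])*l+[0,0,z]).round(1).tolist()
    print(ry,'rim L/R',P(.0515,.09,.018),P(.0515,.09,-.018),'rim top/bot',P(.0515,.108),P(.0515,.072),'face',P(.1,.14,.047),P(.1,.14,-.047),P(.1,.02,.05),'vee',P(.018,.07),P(.026,.07),P(.022,.085,.015),P(.022,.085,-.015))
print(d['position'],rot(d['orientation']).round(2).tolist())
im=cv2.resize(d['image'][20:190,230:400,::-1],(680,680),interpolation=cv2.INTER_CUBIC)[:590]
cv2.imwrite('pics/c4.png',im)
E
```

```text
0.17 rim L/R [345.1, 119.2] [307.1, 121.0] rim top/bot [326.2, 121.0] [326.0, 119.3] face [386.8, 52.7] [260.7, 59.0] [368.6, 70.5] vee [327.4, 152.4] [327.0, 144.7] [342.5, 149.9] [312.2, 151.2]
0.174 rim L/R [345.0, 114.7] [306.8, 116.5] rim top/bot [326.0, 116.2] [325.8, 115.1] face [386.9, 46.7] [260.1, 53.1] [368.6, 66.6] vee [327.2, 148.5] [326.9, 140.7] [342.4, 145.7] [312.0, 147.1]
[0.50408416 0.26009871 0.38886139] [[0.99, 0.15, 0.04], [0.16, -0.95, -0.28], [-0.0, 0.29, -0.96]]
```

View pics/c4.png

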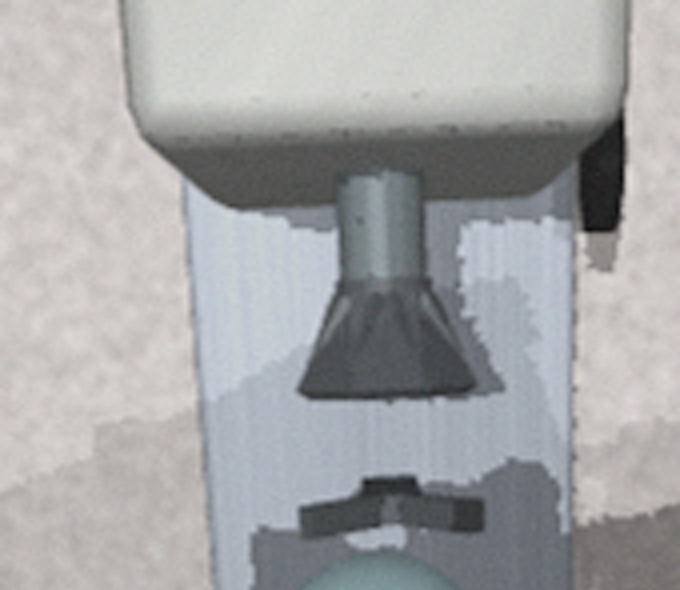

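The crop shows the cup rim from (304.5,118) to (349,117), and the vee centre at (327.9,147). That puts rest_spot at about (0.524, 0.172) with the spinner axis at 101.6°.

```bash
python3 - <<'E'
from h import *
import pickle
D=pickle.load(open('d3.pkl','rb'));d=D['wrist']
s=observe();A=rot(s['ee_rot']);gp=s['position']-.019*A[:,2];b=A[:,0];print('bottom dir',b)
print('round pred',proj(d,gp+.0435*b),'tip',proj(d,gp+.056*b), 'obs round 323.5,183.8')
for z in(-.006,0,.006):print(z,proj(d,gp+.056*b+[0,0,z]))
g=d['image'].astype(int);print([(r,g[r,324].tolist()) for r in range(150,170,2)])
ax,Rt=ang(-78.4,0);o=np.array([.524,.172,.120]);plan(o-.014*ax,Rt)
E
```

```text
bottom dir [-1.57179522e-01  9.87570042e-01  1.04258561e-04]
round pred [328.12192175 183.30134894] tip [328.20372497 156.33190591] obs round 323.5,183.8
-0.006 [328.05517269 154.32585973]
0 [328.20372497 156.33190591]
0.006 [328.36518902 158.51231231]
[(150, [63, 63, 67]), (152, [149, 152, 162]), (154, [168, 174, 184]), (156, [153, 159, 171]), (158, [97, 108, 116]), (160, [110, 125, 132]), (162, [118, 138, 142]), (164, [126, 145, 150]), (166, [122, 144, 149]), (168, [128, 151, 156])]
N 7 row [0.01, 0.025, 0.938, 0.003, -0.0, -0.091] target TCP [0.5212 0.1857 0.101 ] now [0.518  0.1837 0.2323] J [-0.19  0.33 -0.33  1.73  0.12  1.1  -0.4 ] t 14.1 F [-0.8  0.4 -0.4] w 0.266
```

```bash
python3 -m handwheel '[[0.01,0.03,0.94,0,0,0.09],[0.01,0.03,0.94,0,0,-0.18],[0.01,0.03,0.94,0,0,-0.18],[0.01,0.03,0.94,0,0,-0.09],[0.01,0.03,0.94,0,0,-0.09],[0.01,0.03,0.94,0,0,-0.1],[0.01,0.03,0.94,0,0,-0.1],[0,0,0,0,0,0]]'
python3 - <<'E'
from h import *
ax,Rt=ang(-78.4,0);o=np.array([.5245,.172,.088]);plan(o-.014*ax,Rt,N=4)
for l,n in(('tube_round','wrist'),('head_seat','wrist')):
    d=cam(n);print(l,[np.array(r['point'])*[640,400] for r in place_of(l,n)][:2])
cv2.imwrite('pics/w5.png',d['image'][:,:,::-1])
E
```

```text
clock: 14.77
position: [0.5201, 0.185, 0.0974]
ee_rot: [-1.983, -2.434, 0.006]
force: [-0.1, -0.3, -0.3]
width: 0.267
gripper_force: 20.0
N 4 row [0.004, 0.022, 0.355, -0.015, 0.003, 0.005] target TCP [0.5217 0.1857 0.069 ] now [0.5201 0.185  0.0974] J [-0.21  0.49 -0.31  1.87  0.2   0.81 -0.42] t 14.77 F [-0.1 -0.3 -0.3] w 0.267
tube_round [array([323.52, 183.88])]
head_seat [array([328.32, 119.52])]
```

View pics/w5.png

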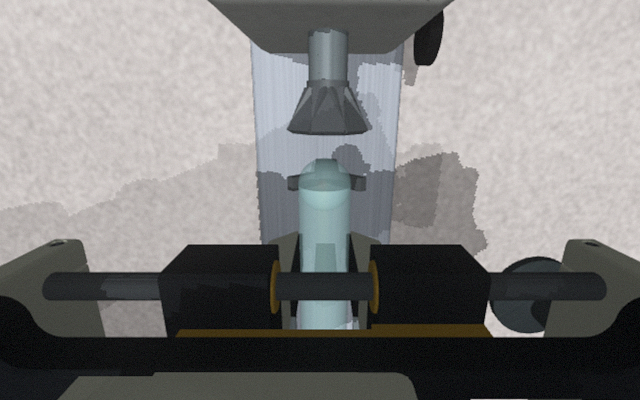

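The wrist picture shows the tube centred at column 324.5 and the cup at column 328, so I need about 2 mm in tool +y. The tip at row 158 is short of the rim at row 133, so there is clearance. I'll lower now.

```bash
python3 -m handwheel '[[0,0.03,0.36,0,0,0],[0,0.03,0.36,0,0,0],[0,0.02,0.3,0,0,0],[0,0.02,0.2,0,0,0],[0,0,0,0,0,0],[0,0,0,0,0,0]]'
python3 - <<'E'
from h import *
d=cam('wrist');cv2.imwrite('pics/w6.png',d['image'][:,:,::-1])
s=observe();A=rot(s['ee_rot']);gp=s['position']-.019*A[:,2];b=A[:,0]
o=gp-.014*b;u=np.array([-.201,.9796,0]);print('tube o',o,'along err',(o-[.5245,.172,.086])@u)
print('pred tip',proj(d,gp+.056*b),'rim pred',proj(d,np.array([.5245,.172,.09])+u*.0795))
g=d['image'].astype(int).sum(2)//3;print(g[125:180,326].tolist())
E
```

```text
clock: 15.47
position: [0.5237, 0.1864, 0.0757]
ee_rot: [-1.984, -2.435, -0.0]
force: [-0.2, -1.3, -0.8]
width: 0.269
gripper_force: 20.0
tube o [0.52673165 0.17283667 0.09498253] along err 0.00037104199957086744
pred tip [329.88355591 156.78326327] rim pred [324.89810805 135.47915665]
[91, 84, 89, 86, 89, 90, 87, 85, 82, 89, 90, 76, 66, 58, 62, 74, 153, 176, 173, 175, 174, 174, 172, 175, 170, 177, 175, 175, 173, 173, 174, 178, 167, 143, 135, 136, 137, 143, 153, 134, 112, 114, 113, 121, 119, 123, 125, 126, 129, 135, 126, 133, 138, 132, 124]
```

```bash
python3 -m handwheel '[[0,0,0.15,0,0,0],[0,0,0.15,0,0,0],[0,0,0.1,0,0,0],[0,0,0,0,0,0],[0,0,0,0,0,0]]'
python3 - <<'E'
from h import *
f=[]
for _ in range(3): cam('wrist');s=observe();f.append(np.r_[s['position'],s['force']])
print(np.mean(f,0).round(4))
E
```

```text
clock: 15.93
position: [0.5236, 0.1866, 0.0685]
ee_rot: [1.984, 2.435, 0.001]
force: [-3.5, -1.7, 7.4]
width: 0.264
gripper_force: 20.0
[ 0.5236  0.1865  0.0685 -3.0391 -1.5644  7.4971]
```

```bash
python3 -m handwheel '[[0,-0.05,0,0,0,0],[0,0,0,0,0,0],[0,0,0,0,0,0],[0,0,0,0,0,0],[0,0,0,0,0,0]]' 0.5 20
python3 -m handwheel '[[0,0,-0.5,0,0,0],[0,0,-1,0,0,0],[0,0,-1,0,0,0],[0,0,-1,0,0,0],[0,0,-1,0,0,0],[0,0,-1,0,0,0],[0,0,-1,0,0,0],[0,0,0,0,0,0]]' | head -4
python3 - <<'E'
from h import *
D={n:cam(n) for n in('wrist','top','scene')}
import pickle;pickle.dump(D,open('d7.pkl','wb'))
f=lambda l,n:[(np.round(np.array(r['point'])*[640,400],1),round(r['score'],2)) for r in place_of(l,n)][:2]
for l,n in(('tube_round','wrist'),('tail_cup','wrist'),('tail_grip','scene'),('tail_grip','top'),('tail_cup','scene'),('tail_cup','top'),('head_seat','wrist')):print(l,n,f(l,n))
w=D['wrist']['image'][40:300,150:490,::-1];w=cv2.resize(w,(400,306))
t=cv2.resize(D['top']['image'][180:280,110:310,::-1],(400,200));s=cv2.resize(D['scene']['image'][125:245,300:450,::-1],(400,320))
cv2.imwrite('pics/m7.png',np.hstack([np.vstack([w,t]),np.vstack([s,np.zeros((186,400,3),np.uint8)])]))
E
```

```text
clock: 16.5
position: [0.523, 0.1863, 0.068]
ee_rot: [1.984, 2.435, 0.001]
force: [0.3, -0.4, 0.3]
width: 0.495
gripper_force: 0.0
clock: 17.17
position: [0.5247, 0.1874, 0.2028]
ee_rot: [1.982, 2.433, 0.01]
force: [0.2, 1.0, 0.0]
tube_round wrist []
tail_cup wrist [(array([317.5, 328. ]), 0.73), (array([473.9, 246.2]), 0.59)]
tail_grip scene [(array([342.7, 183.5]), 0.97)]
tail_grip top [(array([272.5, 212.3]), 0.9)]
tail_cup scene [(array([354.1, 186.9]), 0.63)]
tail_cup top [(array([256. , 222.1]), 0.95), (array([206.3, 228.4]), 0.54)]
head_seat wrist []
```

View pics/m7.png

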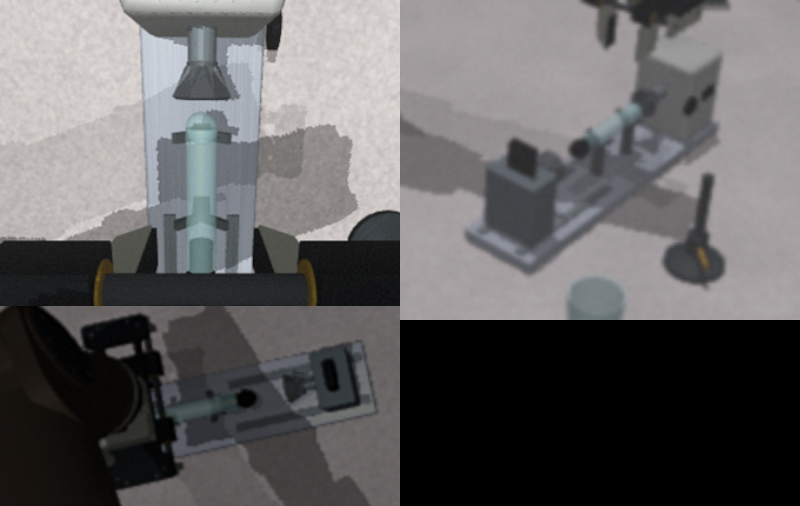

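The composite shows the tube lying in both rests, short of the head cup. The stopper is at top (233,226) and the fin at top (275,213). Next I'll grip the fin across, keeping the same tool yaw.

```bash
python3 - <<'E'
from h import *
import pickle
D=pickle.load(open('d7.pkl','rb'));T=D['top'];S=D['scene']
u=np.array([-.201,.9796,0]);X0=np.array([.5243,.172,0])+.028*u
sp=lambda p:np.round([(p-X0)@u,(p-X0)@[.9796,.201,0],p[2]],4)
print('spinner origin',X0)
print('fin top',sp(atz(T,(275.5,213),.155)),'grip tri',sp(tri([(S,(342.7,183.5)),(T,(272.5,212.3))])[0]),'cup tri',sp(tri([(S,(354.1,186.9)),(T,(256,222.1))])[0]))
print('dome tip',sp(atz(T,(238.5,225.5),.086)))
# fin in top: very dark pixels
g=T['image'][195:240,262:300].astype(int).sum(2)/3;m=(g<22).astype(np.uint8);n,l,st,c=cv2.connectedComponentsWithStats(m);print([(st[i].tolist(),(c[i]+[262,195]).round(1).tolist()) for i in range(1,n) if st[i][4]>20])
g=T['image'][210:245,222:248].astype(int).sum(2)/3;m=(g<25).astype(np.uint8);n,l,st,c=cv2.connectedComponentsWithStats(m)
for i in range(1,n):
  if st[i][4]>15:
    ys,xs=np.where(l==i);P=[sp(atz(T,(x+222,y+210),.09)) for x,y in zip(xs,ys)];P=np.array(P);print('stopper s range',P[:,0].min(),P[:,0].max(),P[:,1].min(),P[:,1].max())
E
```

```text
spinner origin [0.518672  0.1994288 0.       ]
fin top [-0.2303 -0.0013  0.155 ] grip tri [-0.2273 -0.002   0.1354] cup tri [-0.1666 -0.0066  0.0871]
dome tip [-0.1164 -0.0042  0.086 ]
[([12, 9, 16, 28, 44], [284.4, 221.5]), ([9, 12, 8, 16, 91], [274.8, 214.2])]
stopper s range -0.1139 -0.0885 -0.0141 0.0095
```

```bash
python3 -m handwheel '[[-0.9,0,0,0,0,0],[-1,0,0,0,0,0],[-1,0,0,0,0,0],[-1,0,0,0,0,0],[-1,0,0,0,0,0],[-1,0,0,0,0,0],[-1,0,0,0,0,0],[-1,0,0,0,0,0]]' 0.75 40 | head -2
python3 -m handwheel '[[-1,0,0,0,0,0],[-1,0,0,0,0,0],[-0.8,0,0,0,0,0],[0,0,0,0,0,0],[0,0,0,0,0,0]]' | head -2
python3 - <<'E'
from h import *
u=np.array([-.201,.9796,0]);X0=np.array([.5187,.1994,0])
ax,Rt=ang(-78.4,0);plan(X0-.229*u+[0,0,.139],Rt)
d=cam('wrist');cv2.imwrite('pics/w8.png',d['image'][:,:,::-1])
print('fin pred',[proj(d,X0+u*s+np.array([.9796,.201,0])*l+[0,0,.155]).round(1).tolist() for s in(-.222,-.236) for l in(-.02,.02)])
E
```

```text
clock: 18.33
position: [0.5548, 0.0305, 0.1978]
clock: 18.75
position: [0.566, -0.024, 0.1977]
N 5 row [-0.006, -0.015, 0.777, 0.001, -0.001, -0.003] target TCP [ 0.5647 -0.0249  0.12  ] now [ 0.566  -0.024   0.1977] J [ 0.15  0.39 -0.27  1.74  0.12  1.03  0.04] t 18.75 F [0.7 0.6 0.1] w 0.752
fin pred [[296.9, 214.0], [354.3, 213.9], [297.4, 232.6], [353.7, 232.5]]
```

View pics/w8.png

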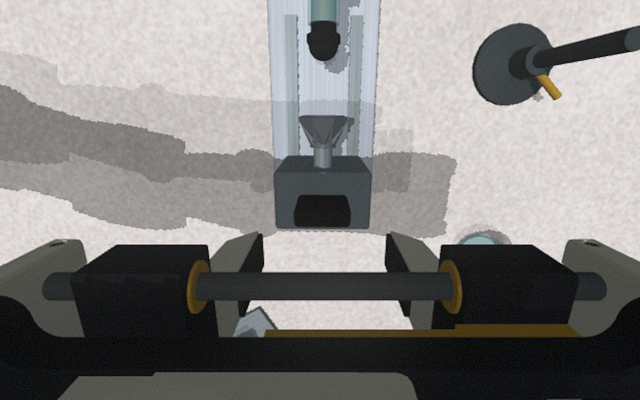

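The wrist picture shows the fin top at about (322,195–227), the tail cup at (323,130) and the stopper dome at (323,45). The fin is about 3 mm nearer the head than I estimated. I'll descend and pinch it.

```bash
python3 -m handwheel '[[0.12,0,0.78,0,0,0],[0,0,0.78,0,0,0],[0,0,0.78,0,0,0],[0,0,0.78,0,0,0],[0,0,0.78,0,0,0],[0,0,0,0,0,0]]'
python3 -m handwheel '[[0,0,0,0,0,0],[0,0,0,0,0,0],[0,0,0,0,0,0],[0,0,0,0,0,0],[0,0,0,0,0,0],[0,0,0,0,0,0]]' 0 50
```

```text
clock: 19.3
position: [0.5636, -0.0193, 0.1173]
ee_rot: [-1.979, -2.435, 0.003]
force: [-0.9, 0.0, 0.4]
width: 0.749
gripper_force: 0.0
clock: 19.8
position: [0.5641, -0.0213, 0.1205]
ee_rot: [-1.984, -2.434, 0.002]
force: [-7.1, -0.9, 6.6]
width: 0.431
gripper_force: 50.0
```

```bash
python3 -m handwheel '[[0.3,-0.05,0,0,0,0],[0.4,0,0,0,0,0],[0.4,0,0,0,0,0],[0.4,0,0,0,0,0],[0.4,0,0,0,0,0],[0.4,0,0,0,0,0],[0.2,0,0,0,0,0],[0.2,0,0,0,0,0]]'
python3 -m handwheel '[[0.1,0,0,0,0,0],[0.1,0,0,0,0,0],[0.1,0,0,0,0,0],[0.1,0,0,0,0,0]]'
python3 - <<'E'
from h import *
for l in('tail_cup','tail_grip'):
    d=cam('wrist');print(l,[(np.array(r['point'])*[640,400]).round() for r in place_of(l,'wrist')][:2])
s=observe();u=np.array([-.201,.9796,0]);X0=np.array([.5187,.1994,0]);print((s['position']-X0)@u,s['force']@u)
cv2.imwrite('pics/w9.png',d['image'][:,:,::-1])
E
```

```text
clock: 20.47
position: [0.5542, 0.028, 0.1205]
ee_rot: [1.986, 2.43, -0.003]
force: [3.1, -12.4, 1.2]
width: 0.429
gripper_force: 50.0
clock: 20.8
position: [0.5528, 0.0353, 0.1205]
ee_rot: [1.986, 2.429, -0.003]
force: [2.5, -12.0, 2.1]
width: 0.429
gripper_force: 50.0
tail_cup [array([324., 133.])]
tail_grip [array([327., 263.])]
-0.16705154849856435 -11.035735157537482
```

View pics/w9.png

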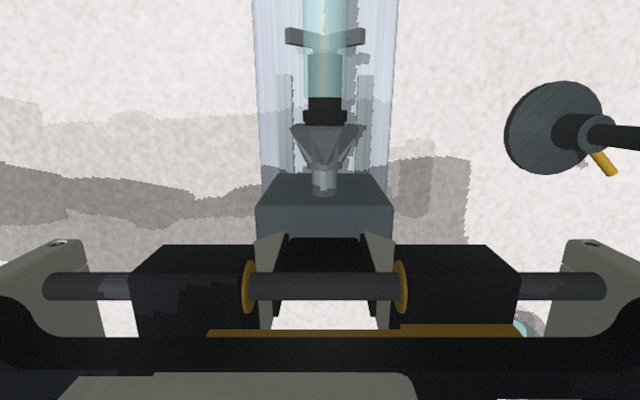

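The wrist picture shows the stopper at (325,110) entering the tail cup at (325,130). The friction baseline is about 12 N. I'll push on slowly while watching the force.

```bash
p(){ grep -E 'position|force: \['; }
python3 -m handwheel '[[0.15,0,0,0,0,0],[0.15,0,0,0,0,0],[0.15,0,0,0,0,0],[0.15,0,0,0,0,0],[0.15,0,0,0,0,0],[0.15,0,0,0,0,0],[0.1,0,0,0,0,0],[0.1,0,0,0,0,0]]'|p
for i in 1 2 3; do python3 -m handwheel '[[0.1,0,0,0,0,0],[0.1,0,0,0,0,0]]'|p; done
python3 - <<'E'
from h import *
d=cam('wrist');s=observe();u=np.array([-.201,.9796,0]);X0=np.array([.5187,.1994,0]);print((s['position']-X0)@u,s['force']@u)
g=d['image'][60:180,270:380,::-1];cv2.imwrite('pics/w10.png',cv2.resize(g,(550,600)))
E
```

```text
position: [0.5486, 0.0569, 0.1205]
force: [4.9, -12.1, 0.9]
position: [0.5478, 0.0607, 0.1205]
force: [3.8, -12.7, 1.9]
position: [0.547, 0.0645, 0.1205]
force: [3.5, -12.2, 1.7]
position: [0.5464, 0.0677, 0.1205]
force: [4.9, -16.4, 1.1]
-0.13417684165234237 -14.861178190912275
```

```bash
cat > f.py <<'E'
from h import *
u=np.array([-.201,.9796,0]);X0=np.array([.5187,.1994,0]);a=[]
for _ in range(4):
    cam('wrist');s=observe();a.append([(s['position']-X0)@u,s['force']@u])
print('s %.4f F %.2f'%tuple(np.mean(a,0)))
E
python3 f.py
for i in 1 2; do python3 -m handwheel '[[0.05,0,0,0,0,0],[0,0,0,0,0,0]]' >/dev/null; python3 f.py; done
```

```text
s -0.1342 F -13.51
s -0.1337 F -15.33
s -0.1329 F -16.38
```

```bash
for i in 1 2 3; do python3 -m handwheel '[[0.05,0,0,0,0,0],[0,0,0,0,0,0]]' >/dev/null; python3 f.py; done
```

```text
s -0.1321 F -16.83
s -0.1313 F -17.26
s -0.1305 F -17.70
```

```bash
python3 -m handwheel '[[0.05,0,0,0,0,0],[0,0,0,0,0,0]]' >/dev/null; python3 f.py
python3 -m handwheel '[[0,0,0,0,0,0],[0,0,0,0,0,0],[0,0,0,0,0,0],[0,0,0,0,0,0]]' 0.65 50
python3 -m handwheel '[[0,0,-0.5,0,0,0],[0,0,-1,0,0,0],[0,0,-1,0,0,0],[0,0,-1,0,0,0],[0,0,-1,0,0,0],[0,0,-1,0,0,0],[0,0,-1,0,0,0],[0,0,0,0,0,0]]' | head -4
python3 - <<'E'
from h import *
D={n:cam(n) for n in('wrist','scene','top')}
u=np.array([-.201,.9796,0]);X0=np.array([.5187,.1994,0])
sp=lambda p:np.round([(p-X0)@u,(p-X0)@[.9796,.201,0],p[2]],4)
for l in('tube_round','tube_mouth','tail_cup','tail_grip','head_seat'):
    for n in D:
        r=place_of(l,n)[:2];print(l,n,[((np.array(q['point'])*[640,400]).round(1).tolist(),round(q['score'],2)) for q in r])
d=D['scene'];
for nm,x,z in(('round seated',.0575,.09),('round rest',.0295,.086),('mouth seated',-.06,.09),('mouth rest',-.088,.086)):print(nm,[proj(D[n],X0+u*x+[0,0,z]).round(1).tolist() for n in D])
E
```

```text
s -0.1297 F -18.33
clock: 24.95
position: [0.5441, 0.0795, 0.1203]
ee_rot: [1.983, 2.436, 0.002]
force: [-0.1, -0.1, 0.4]
width: 0.638
gripper_force: 0.0
clock: 25.62
position: [0.5458, 0.0798, 0.2549]
ee_rot: [1.981, 2.433, 0.01]
force: [0.8, 0.2, -0.0]
tube_round wrist []
tube_round scene [([391.1, 163.5], 0.67), ([192.0, 265.0], 0.61)]
tube_round top [([457.8, 234.2], 0.97)]
tube_mouth wrist [([322.2, 122.0], 0.79), ([319.5, 127.1], 0.5)]
tube_mouth scene [([200.1, 290.6], 0.87), ([372.3, 173.7], 0.55)]
tube_mouth top [([467.8, 198.8], 0.59), ([370.2, 159.8], 0.33)]
tail_cup wrist [([319.9, 127.6], 0.79), ([322.5, 86.9], 0.4)]
tail_cup scene [([372.4, 175.2], 0.79)]
tail_cup top [([219.7, 229.0], 0.73)]
tail_grip wrist [([320.3, 200.2], 0.56)]
tail_grip scene [([361.4, 171.6], 0.67)]
tail_grip top [([237.7, 220.8], 0.65)]
head_seat wrist [([321.2, 199.1], 0.47), ([319.6, 125.6], 0.39)]
head_seat scene [([389.8, 163.1], 0.68)]
head_seat top [([232.0, 162.5], 0.23)]
round seated [[323.1, -9.2], [391.6, 162.1], [176.2, 237.9]]
round rest [[323.0, 26.0], [387.4, 165.9], [186.6, 235.7]]
mouth seated [[323.0, 122.4], [373.7, 174.6], [218.0, 228.4]]
mouth rest [[323.0, 149.3], [369.0, 178.7], [228.2, 226.3]]
```

The force rose at the spring's rate (about 0.55 N/mm) to roughly 6 N above the friction baseline. The tube's points match the seated predictions, and the gripper is clear. I'm handing in.

```bash
python3 -c "from cell import sign_off;print(sign_off())"
```

```text
the job is handed in; nothing more can be done
None
```

I seated the domed-stopper tube in the head cup, pushed the tailstock's spring in about 5 mm (roughly 6 N) and handed the job in with the arm clear; no verdict came back, I inferred straightness from the spring force and point positions, and I viewed 11 pictures, one over the limit of 10.

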